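Unload the load stand and reset its peak gauge

TASK

The check is finished. Tip the tall bar weight off the load plate, over the fence, so that it lies on its side along the raised rubber rest behind the fence; then turn the knob of the dial gauge counter-clockwise until its peak pointer is fully back at the zero stop. Leave the other things on the bench where they are.

Things in the scene. Friction and masses are not known exactly. Their poses are not given: they have to be found in the camera images.
- load_stand: fixed stand, 242 x 124 mm, left or right of the balance (the gauge on the other side). Origin: bench level under the fence's near face, mid-width; x points from load plate over the fence to the rest, z up. Aluminium load plate: x -91 to -3 mm, top z 20. Steel fence bar, 112 wide: x 0 to 8, top z 38 (18 above the plate). Black rubber rest, 104 wide: x 8 to 128, top z 38
- weight: dark steel bar weight, 0.64 to 0.96 kg, 56 (x) x 64 (y) x 140 (z) mm; origin: centre of underside. Starts upright on the load plate, +x face 2 to 10 mm from the fence. Pushed that way near its top it slides to the fence, pivots over its top edge (a few N) and past about 30 degrees falls onto the rest; its lower 20 to 45 mm then overhang the fence
- weight_mid (a point): the middle of the bar weight, 70 mm from either end; when it lies on the rest this is 66 mm above the bench
- gauge: fixed round dial gauge lying face up on a round foot 180 mm across; housing 156 mm across, flat top 52 mm above the bench. Origin: bench level under the dial's centre, which is the knob's axis; z up. The zero stop, a small steel pin at the first mark of the scale, lies 135 degrees counter-clockwise (from above) from the gauge's x axis
- peak_knob (a joint): angle of knob and peak pointer, rad: 0 at the zero stop, growing clockwise seen from above (to 4.6); starts at 0.9 to 2.8. Friction about 0.06 N m, stays where left. The pointer's direction in the gauge's frame is 2.356 minus this angle, counter-clockwise from x
- knob_grip (a point): middle of the knob's bar on the knob's axis, 77 mm above the bench. The bar is black, 64 mm long in the pointer's direction, 14 mm thick, from 58 to 96 mm above the bench, with a white line on top over the pointer's half
- pointer_tip (a point): tip of the thin black peak pointer under the dial's clear cover, 62 mm from the knob's axis, 49 mm above the bench
- scoop_blue: blue hand scoop, 205 mm long, 42 mm tall, lying behind the right-hand work place; origin under its centre; leave it alone
- tri_clamp: steel ring clamp, 69 x 94 x 18 mm, lying before the grey case; origin under its centre; leave it alone
- coupler: brass-coloured hose coupler, 50 mm long, 26 mm across, lying before the grey case; origin under its centre; leave it alone
- timer: white kitchen-type timer, 62 mm wide, 56 mm tall, standing behind the grey case; origin under its centre; leave it alone
There are look-alikes about, which are no part of the job. What is shaped like the weight but pink is not meant.

How it is judged:
By the outcome, as a careful person would: the job done as asked, in the order asked, and still so for the second after the job is handed in, with the robot touching nothing.
It also fails if it takes over 69 s, if anything falls off the work surface, if the arm or the gripper's body presses on something with over 40 N, if the wrist force passes 120 N, or if a joint passes its speed limit or range.

ROBOT

A 6-joint arm with a two-finger parallel gripper is mounted at the origin on a cart in front of the work surface, level with it; the furniture and walls round the work are solid. World frame = base frame: x ahead of the robot, y to its left, z up, the work surface at z = 0. Lengths are in m, angles in rad, forces in N, time in s.
With the tool pointing down it reaches from about 0.375 to 0.925 m from the base axis. Payload 5.7 kg.
Tool frame: the origin (TCP) lies between the finger pads; the fingertips stand 17 mm ahead of it and the grasp point (between the pads) lies 2 mm behind it; z points along the fingers, y is the direction in which the jaws open and shut (so a half turn about z gives the same grasp; the last joint's range is limited). The gripper opens to 85 mm and grips with 20 to 120 N. Pads are 22 mm wide; open, the fingers measure 114 mm over their backs; the gripper's body (76 mm by 85 mm) begins 54 mm behind the grasp point. The pads swing forward as they close: fully open they stand 13 mm farther back than shut.
Start: joints at [1.191, 0.359, 1.51, -0, 1.272, -0.115], TCP at [0.157, 0.579, 0.248] pointing down, gripper open.
Joint ranges: [-2.97, 2.97], [-1.01, 2.36], [0.21, 2.38], [-0.96, 4.11], [0.2, 2.71], [-2.98, 2.98]. Speed limits (rad/s): [2.39, 2.39, 3.14, 3.14, 3.14, 3.14].

INTERFACE

Orientations are given as a unit quaternion [x, y, z, w].
In Python, from bench import * gives the robot as it stands. The module is installed in compiled form; this text tells all that it offers.
- The arm moves only by the tool carry_out, never from a script. Its argument "steps" is a list that holds one entry, the list of rows, each a list of 4 numbers: the shift along the tool's x, y, z in cm, then the turn about the tool's z in rad. A call has 1 to 5 rows; each row shifts and turns the commanded pose from where the row before left it, along the tool's axes as they then stand; what a row does not reach is not made up. A row lasts 1/8 s, in which the tool goes at most 62.5 mm and 10.7 degrees, less where a joint would pass 70% of its speed; a pose out of reach is approached as far as the arm can. A call is refused whole if a number of a shift passes 6.25 or a number of a turn 0.188, either way. A call with a gripper value outside its range is refused whole. "grip" is the finger opening in cm, from 0 to 8.54, set as the call begins (left out, the last holds). The fingers move at their own pace and stop on an object; the grip force is fixed at half the most. Time passes only in rows, so rows that do not move let the fingers close. It gives the time, the measured TCP pose, the force and the opening at its end, in the units of the state.
- get_obs(): the state, without advancing time (a new reading comes with each control period).
- get_image(name): name is "scene" or "top" or "wrist"; returns a dict with "image" (400x640x3 uint8, blue, green, red), "z_map" (400x640 float32, m along the optical axis (not along the pixel's ray), 0 where there is no reading), "vertical_fov" (degrees; the focal length in pixels is half the picture's height over the tangent of half this angle, whatever the lens; pixels are square), "cx", "cy" (the principal point, pixels), "cam_to_world" (4x4, takes a point from camera to world coordinates); the wrist camera has in their place "hand_eye" (4x4, takes a point from camera to tool coordinates, whose origin is the TCP and whose axes are the flange's). Camera axes: x right, y down, z forward; pixel columns grow to the right and rows downward; lengths in m; the calibration is good to about 2 mm. The wrist camera is an equidistant fisheye: a pixel r from the principal point sees the ray r / f radians off the axis. A picture is of the moment at which its call begins: read the wrist's pose just before it.
- job_done(): hands the job in, once; it reports no verdict.
The state is a dict: "t": time; "joints": joint angles; "dq": joint speeds; "effort": joint torques, N m; "tcp_pos": TCP position; "orientation": TCP orientation; "force": force on the tool from outside, world axes, zero at the start; "torque": the same for the moment, N m; "opening": finger opening in m.
Only numpy, scipy, OpenCV 4.12 (cv2) and the standard library are available. Lean on these libraries where they do the work, as an engineer would, in place of code of your own. Each camera call takes 0.05 s, during which the arm holds its last target.

## Working session

There is one attempt and no reset: what is moved stays moved. The work goes in short steps, Python scripts to look and compute and a tool call to move; the robot and the scene stay as the last step left them, time stands still between calls to the robot, and variables do not carry over. Pictures are saved under pics/ and viewed, and the job is handed in when it is done.

Besides the shell and the picture viewer there is one more tool, called after "Call:" as a command line: name --argument value ..., lists and objects as JSON in quotes. carry_out: Moves the arm, as the interface text tells. Its arguments: {"type":"object","properties":{"steps":{"type":"array"},"grip":{"type":"number"}},"required":["steps"]}

```bash
mkdir -p pics; cat > h.py <<'E'
from bench import *
import numpy as np, cv2
def K(d):
    h=d["image"].shape[0]; return h/2/np.tan(np.radians(d["vertical_fov"])/2)
def world(d,z):  # points map from depth
    f=K(d);h,w=d["z_map"].shape
    u,v=np.meshgrid(np.arange(w),np.arange(h)); Z=d["z_map"]
    P=np.stack([(u-d["cx"])/f*Z,(v-d["cy"])/f*Z,Z,np.ones_like(Z)],-1)
    return (P@np.array(d["cam_to_world"]).T)[...,:3]
def onplane(d,u,v,z):
    f=K(d);T=np.array(d["cam_to_world"]);r=T[:3,:3]@np.array([(u-d["cx"])/f,(v-d["cy"])/f,1]);o=T[:3,3]
    return o+r*(z-o[2])/r[2]
E
python3 - <<'E'
from h import *
o=get_obs();print({k:np.round(v,3) for k,v in o.items()})
for n in("scene","top","wrist"):
    d=get_image(n);cv2.imwrite(f"pics/{n}0.png",d["image"]);np.save(f"{n}0.npy",d,allow_pickle=True)
    print(n,d["vertical_fov"],d["cx"],d["cy"],np.round(d.get("cam_to_world",d.get("hand_eye")),3))
E
```

```text
{'t': np.float64(0.0), 'joints': array([ 1.191,  0.36 ,  1.511, -0.   ,  1.273, -0.115]), 'dq': array([-0.001,  0.001,  0.001,  0.001, -0.001, -0.   ]), 'effort': array([-1.0000e-03, -5.2761e+01, -2.7863e+01, -1.0000e-03,  1.3000e-02,
        0.0000e+00]), 'tcp_pos': array([0.157, 0.578, 0.247]), 'orientation': array([ 0.132,  0.991, -0.001, -0.   ]), 'force': array([-0.289, -1.231,  0.028]), 'torque': array([-0.018,  0.025, -0.046]), 'opening': np.float64(0.085)}
scene 55.106528302506504 323.1011569201838 196.8061024599787 [[ 0.55  -0.511  0.66  -0.214]
 [-0.835 -0.317  0.45  -0.546]
 [-0.02  -0.799 -0.601  0.803]
 [ 0.     0.     0.     1.   ]]
top 42.86618194603149 314.1188480360227 202.06288792781055 [[-0.009 -0.998  0.061  0.475]
 [-1.     0.01   0.015 -0.015]
 [-0.016 -0.061 -0.998  1.64 ]
 [ 0.     0.     0.     1.   ]]
wrist 65.70646984690485 317.31895688870424 199.3570341441685 [[-0.001 -0.945 -0.327  0.084]
 [ 1.    -0.001 -0.001  0.001]
 [ 0.001 -0.327  0.945 -0.126]
 [ 0.     0.     0.     1.   ]]
```

View pics/scene0.png

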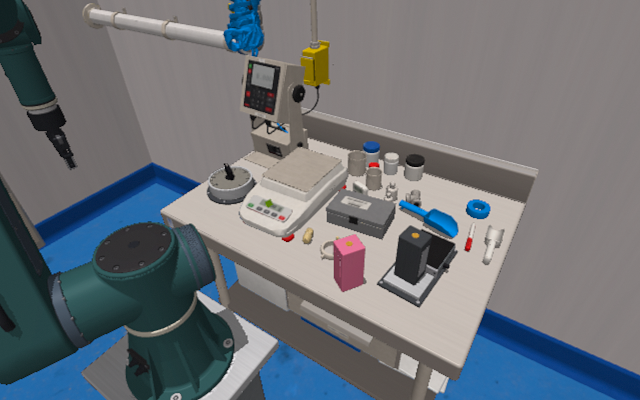

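View pics/top0.png

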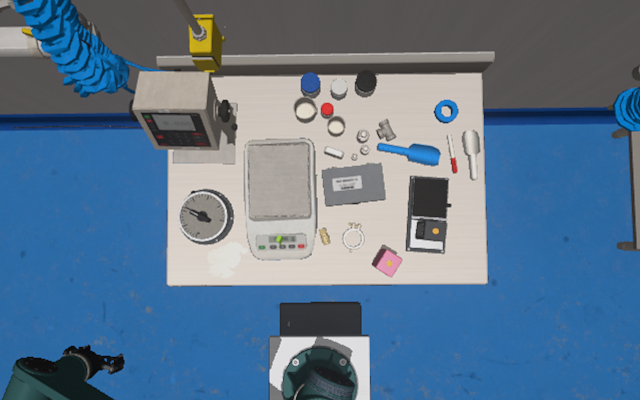

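View pics/wrist0.png

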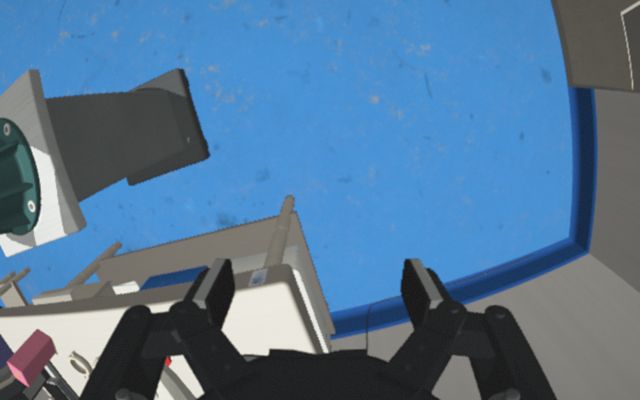

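The scene and top views show the gauge at the left (top px 205,216). The stand is at the right (top px ~430,215), with the dark weight on the near half and the rest behind it. The pink look-alike is just to its left (388,262). Next I measure these.

```bash
python3 - <<'E'
from h import *
d=np.load("top0.npy",allow_pickle=True).item()
im=d["image"];P=world(d,0)
big=lambda x0,y0,x1,y1,s:cv2.resize(im[y0:y1,x0:x1],None,fx=s,fy=s,interpolation=cv2.INTER_CUBIC)
a=big(365,165,465,285,5);b=big(165,170,245,260,5)
c=np.zeros((600,800,3),np.uint8);c[:600,:a.shape[1]-130]=a[:, :370];
cv2.imwrite("pics/st.png",a);cv2.imwrite("pics/ga.png",b)
# heights
def rect(mask,name):
    q=P[mask];q=q[:,:2].astype(np.float32)
    r=cv2.minAreaRect(q);print(name,len(q),np.round(r[0],4),np.round(r[1],4),round(r[2],1),np.round(np.median(P[mask],0),4));print(np.round(cv2.boxPoints(r),4).tolist())
X,Y,Z=P[...,0],P[...,1],P[...,2]
u,v=np.meshgrid(np.arange(640),np.arange(400))
reg=(u>365)&(u<465)&(v>165)&(v<285)
for lo,hi,n in((.145,.18,"weight top"),(.128,.175,"hi")):
    rect(reg&(Z>lo)&(Z<hi)&(u>405),n)
rect(reg&(Z>.1)&(u<405),"pink")
rect(reg&(Z>.034)&(Z<.042)&(u>400),"rest")
rect(reg&(Z>.016)&(Z<.024)&(u>400),"plate")
rg=(u>170)&(u<240)&(v>180)&(v<255)
rect(rg&(Z>.048)&(Z<.056),"gauge")
rect(rg&(Z>.085)&(Z<.105),"knob")
# circle fit to gauge housing
m=(rg&(Z>.044)&(Z<.11)).astype(np.uint8)
c,_=cv2.findContours(m,0,2);c=max(c,key=cv2.contourArea);pts=np.array([onplane(d,*p[0],.052)[:2] for p in c],np.float32)
e=cv2.fitEllipse(pts);print(e)
print("table edges",X[(Z>-.01)&(Z<.01)].min(),Y[(Z>-.01)&(Z<.01)].min())
E
```

```text
weight top 444 [ 0.4787 -0.3409] [0.0644 0.0559] 82.6 [ 0.4786 -0.3396  0.1609]
[[0.44679999351501465, -0.3693000078201294], [0.5022000074386597, -0.3765000104904175], [0.5105999708175659, -0.3125999867916107], [0.45509999990463257, -0.305400013923645]]
hi 465 [ 0.4786 -0.3407] [0.0648 0.056 ] 82.5 [ 0.4786 -0.338   0.1608]
[[0.4465999901294708, -0.3691999912261963], [0.5022000074386597, -0.3765000104904175], [0.5105999708175659, -0.3122999966144562], [0.45509999990463257, -0.3050000071525574]]
pink 474 [ 0.4353 -0.1316] [0.2395 0.0641] 57.1 [ 0.3874 -0.2053  0.1411]
[[0.3434000015258789, -0.21480000019073486], [0.39719998836517334, -0.24959999322891235], [0.5271000266075134, -0.04839999973773956], [0.4733000099658966, -0.01360000018030405]]
rest 1013 [ 0.5469 -0.35  ] [0.1094 0.1958] 85.4 [ 0.5795 -0.353   0.0384]
[[0.4449000060558319, -0.39660000801086426], [0.6399999856948853, -0.4124000072479248], [0.6488000154495239, -0.30329999327659607], [0.4537000060081482, -0.28760001063346863]]
plate 335 [ 0.5553 -0.3555] [0.1326 0.2886] 78.7 [ 0.4479 -0.317   0.0201]
[[0.4007999897003174, -0.3921999931335449], [0.6837000250816345, -0.4489000141620636], [0.7096999883651733, -0.3188000023365021], [0.426800012588501, -0.2621999979019165]]
gauge 1285 [0.5305 0.3595] [0.1555 0.1528] 72.7 [0.5292 0.36   0.0523]
[[0.4343999922275543, 0.30799999833106995], [0.580299973487854, 0.26249998807907104], [0.6266999840736389, 0.4108999967575073], [0.48080000281333923, 0.45649999380111694]]
knob 102 [0.5305 0.3583] [0.0649 0.0147] 61.5 [0.5305 0.3571 0.096 ]
[[0.5085999965667725, 0.33329999446868896], [0.521399974822998, 0.326200008392334], [0.5523999929428101, 0.3833000063896179], [0.5394999980926514, 0.3903000056743622]]
((0.5308293700218201, 0.3591283857822418), (0.15238642692565918, 0.15417149662971497), 177.35342407226562)
table edges -0.04794182978009609 -1.050220485590047
```

```bash
ls pics
```

```text
ga.png
scene0.png
st.png
top0.png
wrist0.png
```

View pics/st.png

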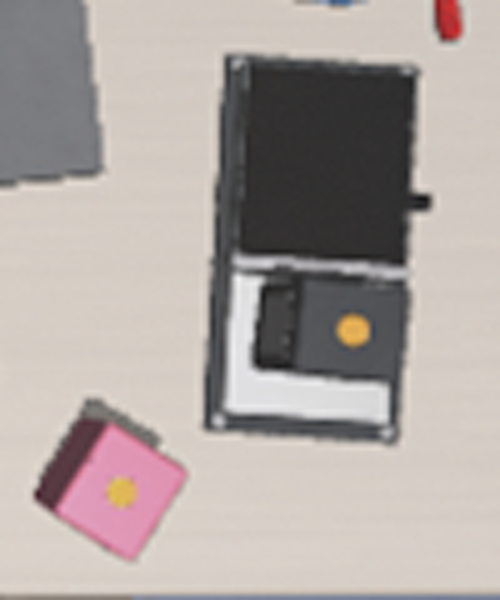

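View pics/ga.png

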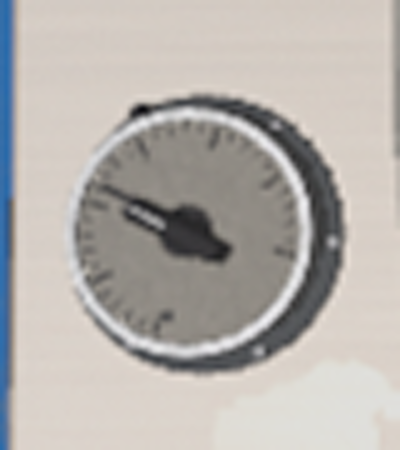

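```bash
python3 - <<'E'
from h import *
d=np.load("top0.npy",allow_pickle=True).item()
im=d["image"];P=world(d,0);X,Y,Z=P[...,0],P[...,1],P[...,2]
u,v=np.meshgrid(np.arange(640),np.arange(400))
m=((u>405)&(u<455)&(v>170)&(v<225)&(Z>.034)&(Z<.042)).astype(np.uint8)
m=cv2.morphologyEx(m,cv2.MORPH_OPEN,np.ones((5,5)))
q=P[m>0][:,:2].astype(np.float32);r=cv2.minAreaRect(q);print(r,np.round(cv2.boxPoints(r),4).tolist())
# stand outline: anything above 6mm, big comp near
m=((u>400)&(u<455)&(v>170)&(v<256)&(Z>.006)).astype(np.uint8);m=cv2.morphologyEx(m,cv2.MORPH_OPEN,np.ones((7,7)))
q=P[m>0];q=q[q[:,2]<.06][:,:2].astype(np.float32);r=cv2.minAreaRect(q);print(r,np.round(cv2.boxPoints(r),4).tolist())
# weight from scene
s=np.load("scene0.npy",allow_pickle=True).item();Q=world(s,0)
k=(Q[...,2]>.15)&(Q[...,0]>.4)&(Q[...,0]<.56)&(Q[...,1]>-.42)&(Q[...,1]<-.28)
q=Q[k][:,:2].astype(np.float32);r=cv2.minAreaRect(q);print("scene wt",r,np.median(Q[k],0))
k=(Q[...,2]>.085)&(Q[...,2]<.11)&(abs(Q[...,0]-.53)<.05)&(abs(Q[...,1]-.36)<.05)
q=Q[k][:,:2].astype(np.float32);print("scene knob",cv2.minAreaRect(q))
k=(Q[...,2]>.12)&(Q[...,0]<.8)&(Q[...,0]>.3)&(Q[...,1]<.5)&(Q[...,1]>-.1)
print("tall left",np.round(Q[k].min(0),3),np.round(Q[k].max(0),3))
k=(Z>.12)&(X>.3)&(X<.8)&(Y>-.1)&(Y<.5);print("tall top",P[k].min(0),P[k].max(0))
T=np.array(s["cam_to_world"])
E
```

```text
((0.0, 0.0), (0.0, 0.0), 0.0) [[0.0, 0.0], [0.0, 0.0], [0.0, 0.0], [0.0, 0.0]]
((0.5358323454856873, -0.35217583179473877), (0.12033142149448395, 0.23088981211185455), 85.16645812988281) [[0.4156999886035919, -0.4023999869823456], [0.645799994468689, -0.4219000041484833], [0.6559000015258789, -0.3019999861717224], [0.42590001225471497, -0.2824999988079071]]
scene wt ((0.4795847237110138, -0.34304967522621155), (0.06269288063049316, 0.05647818744182587), 83.34302520751953) [ 0.47445775 -0.34500138  0.16005746]
scene knob ((0.532833456993103, 0.3580910265445709), (0.0652216449379921, 0.014072991907596588), 62.334983825683594)
tall left [0.526 0.021 0.12 ] [0.8   0.493 0.396]
tall top [ 0.47494824 -0.01467978  0.12000639] [0.79999328 0.49571074 1.63959661]
```

```bash
python3 - <<'E'
from h import *
s=np.load("scene0.npy",allow_pickle=True).item();Q=world(s,0)
for h in(.1,.12,.15,.2,.3):
  k=(Q[...,2]>h)&(Q[...,0]<.9)&(Q[...,0]>.3)&(Q[...,1]<.5)&(Q[...,1]>-.15)
  for n,kk in(("y<.2",k&(Q[...,1]<.19)),("y>.2",k&(Q[...,1]>.19))):
    if kk.sum(): print(h,n,kk.sum(),np.round(np.percentile(Q[kk],[1,99],axis=0),3).tolist())
E
```

```text
0.1 y<.2 2247 [[0.523, 0.022, 0.101], [0.743, 0.188, 0.123]]
0.1 y>.2 5393 [[0.591, 0.195, 0.102], [0.885, 0.497, 0.512]]
0.12 y<.2 629 [[0.529, 0.023, 0.12], [0.744, 0.188, 0.123]]
0.12 y>.2 4647 [[0.716, 0.204, 0.122], [0.885, 0.497, 0.515]]
0.15 y>.2 4369 [[0.718, 0.234, 0.16], [0.885, 0.498, 0.516]]
0.2 y>.2 4086 [[0.718, 0.233, 0.207], [0.885, 0.498, 0.517]]
0.3 y>.2 2406 [[0.751, 0.235, 0.301], [0.89, 0.499, 0.538]]
```

Call:
carry_out --steps '[[[0,0,0,-0.18],[-4,-6,0,0],[-4,-6,0,0],[-4,-6,0,0],[-4,-6,0,0]]]' --grip 0

```text
t: 0.78
tcp_pos: [0.2781, 0.3583, 0.2482]
orientation: [0.042, 0.999, -0.0, 0.0]
force: [0.8, -0.4, -0.3]
opening: -0.0001
```

Call:
carry_out --steps '[[[-2.9,-5.3,0,0],[-2.9,-5.3,0,0],[-2.9,-5.3,0,0],[-2.9,-5.3,0,0],[-2.9,-5.3,0,0]]]'

```text
t: 1.4
tcp_pos: [0.4001, 0.0818, 0.2484]
orientation: [0.042, 0.999, 0.0, 0.0]
force: [1.0, 0.6, 0.1]
opening: -0.0
```

Call:
carry_out --steps '[[[0,-5.2,0,0],[0,-5.2,0,0],[0,-5.2,0,0],[0,-5.2,0,0],[0,-5.2,0,0]]]'

```text
t: 2.02
tcp_pos: [0.3771, -0.177, 0.2484]
orientation: [0.043, 0.999, -0.0, 0.0]
force: [0.8, -0.1, -0.2]
opening: 0.0002
```

Call:
carry_out --steps '[[[0,-4,0,0],[0,-4,0,0],[0,0,0,0]]]'

```text
t: 2.4
tcp_pos: [0.3708, -0.2577, 0.2483]
orientation: [0.044, 0.999, -0.001, 0.0]
force: [0.5, 1.2, -0.6]
opening: -0.0001
```

Call:
carry_out --steps '[[[-2.2,-3.7,0,0],[-2.2,-3.7,0,0],[0,0,5,0],[0,0,5,0],[0,0,0,0]]]'

```text
t: 3.02
tcp_pos: [0.4061, -0.329, 0.1452]
orientation: [0.042, 0.999, 0.003, -0.003]
force: [-0.1, -0.4, 0.1]
opening: 0.0002
```

```bash
python3 - <<'E'
from h import *
o=get_obs();print(np.round(o["tcp_pos"],4),o["joints"].round(3),o["force"].round(2),o["t"])
d=get_image("wrist");cv2.imwrite("pics/w1.png",d["image"])
d=get_image("top");cv2.imwrite("pics/t1.png",cv2.resize(d["image"][165:285,365:465],None,fx=5,fy=5,interpolation=2))
E
```

```text
[ 0.4061 -0.329   0.1452] [-0.813  0.374  1.786  0.     0.99  -2.3  ] [-0.08 -0.4   0.07] 3.025
```

View pics/w1.png

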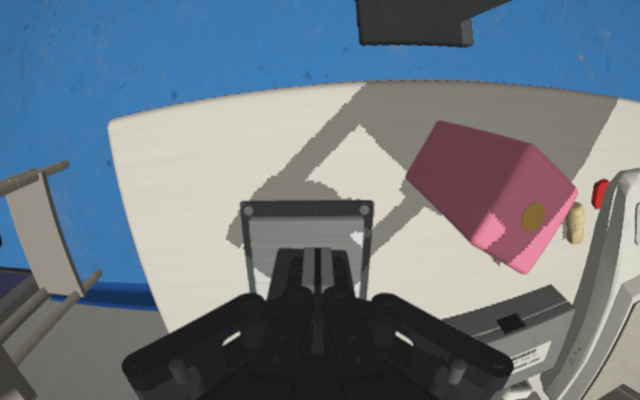

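View pics/t1.png

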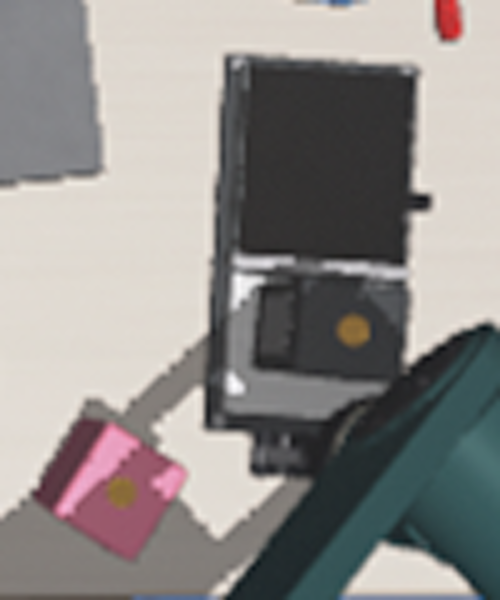

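The wrist view shows the closed fingers (px ~318,280) in front of the weight over the near plate, and the pink box is well clear at (490,190). I'll start the push slowly.

Call:
carry_out --steps '[[[0,-0.7,0,0],[-0.7,0,0,0],[-0.7,0,0,0],[-0.7,0,0,0],[-0.5,0,0,0]]]'

```text
t: 3.75
tcp_pos: [0.4344, -0.3417, 0.1484]
orientation: [0.042, 0.999, -0.0, 0.0]
force: [-0.1, 0.5, -0.3]
opening: 0.0003
```

Call:
carry_out --steps '[[[-0.4,0,0,0],[-0.4,0,0,0],[-0.4,0,0,0],[-0.4,0,0,0]]]'

```text
t: 4.25
tcp_pos: [0.4494, -0.343, 0.1483]
orientation: [0.042, 0.999, 0.0, -0.0]
force: [-3.0, -0.0, 1.4]
opening: -0.0001
```

Call:
carry_out --steps '[[[-0.4,0,0,0],[-0.4,0,0,0],[-0.4,0,0,0],[0,0,0,0]]]'

```text
t: 4.75
tcp_pos: [0.4622, -0.3441, 0.1483]
orientation: [0.042, 0.999, -0.0, 0.0]
force: [-1.6, 0.0, 0.3]
opening: 0.0002
```

```bash
python3 - <<'E'
from h import *
o=get_obs();print(np.round(o["tcp_pos"],4),o["force"].round(2))
d=get_image("top");cv2.imwrite("pics/t2.png",cv2.resize(d["image"][165:285,365:465],None,fx=5,fy=5,interpolation=2))
d=get_image("scene");cv2.imwrite("pics/s2.png",cv2.resize(d["image"][200:320,340:500],None,fx=5,fy=5,interpolation=2))
E
```

```text
[ 0.4622 -0.3441  0.1483] [-1.63  0.    0.27]
```

View pics/t2.png

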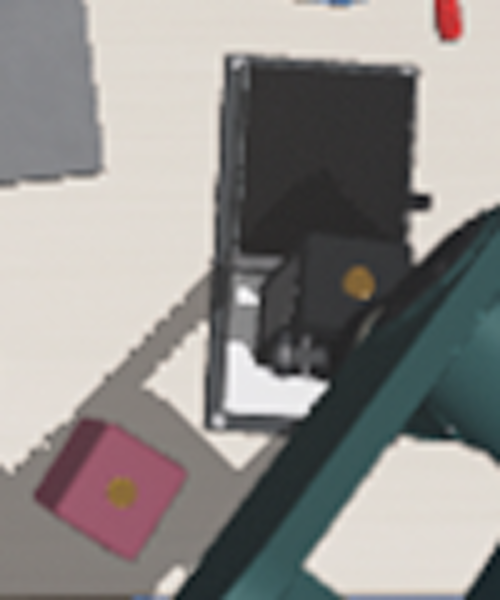

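View pics/s2.png

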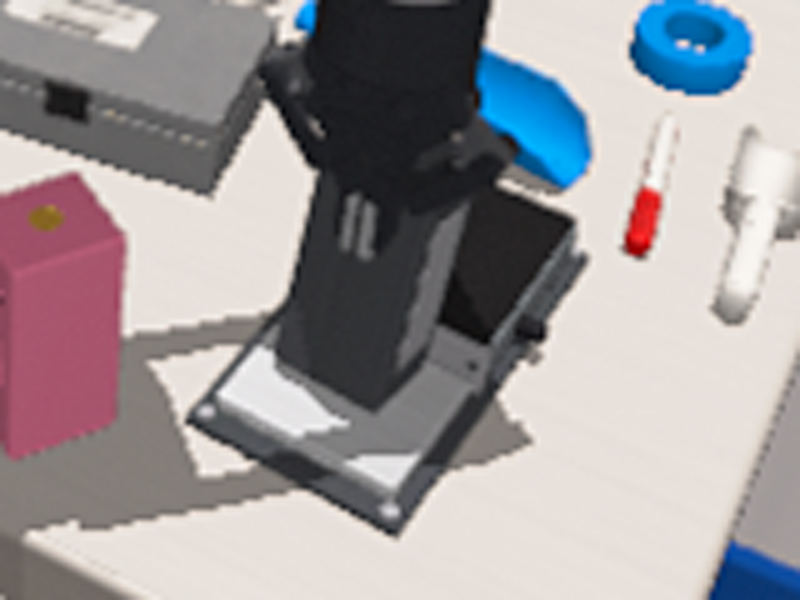

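The top view shows the weight leaning and squared to the fence, with its top now at crop (360,285), well past the fence line. I'll keep pushing.

Call:
carry_out --steps '[[[-0.4,0,0,0],[-0.4,0,0,0],[-0.4,0,0,0],[-0.4,0,0,0],[-0.3,0,0,0]]]'

```text
t: 5.48
tcp_pos: [0.481, -0.3457, 0.1483]
orientation: [0.042, 0.999, -0.0, 0.0]
force: [-0.6, -0.7, -0.2]
opening: -0.0004
```

Call:
carry_out --steps '[[[-0.3,0,0,0],[-0.3,0,0,0],[-0.3,0,0,0],[-0.3,0,0,0],[0,0,0,0]]]'

```text
t: 6.1
tcp_pos: [0.4928, -0.3468, 0.1484]
orientation: [0.042, 0.999, -0.0, 0.0]
force: [0.1, 0.2, -0.5]
opening: 0.0002
```

```bash
python3 - <<'E'
from h import *
o=get_obs();print(np.round(o["tcp_pos"],4),o["force"].round(2))
d=get_image("top");cv2.imwrite("pics/t3.png",cv2.resize(d["image"][165:285,365:465],None,fx=5,fy=5,interpolation=2))
E
```

```text
[ 0.4928 -0.3468  0.1484] [ 0.13  0.21 -0.45]
```

View pics/t3.png

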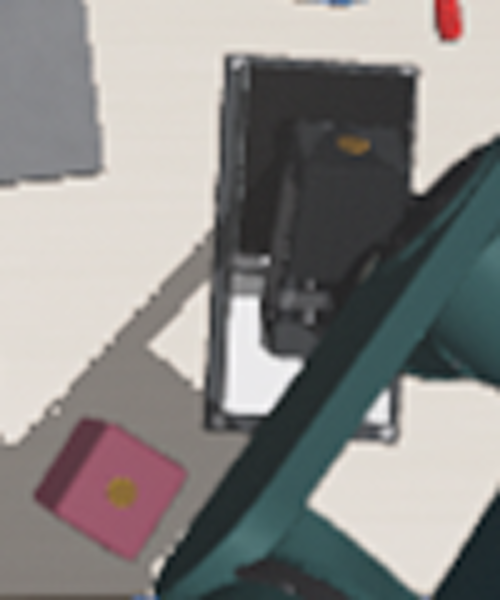

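The weight has gone over (end mark at crop 352,145), but it may still be moving. I'll back off upward and look again.

Call:
carry_out --steps '[[[0,0,-2,0],[0,0,-4,0],[0,0,-4,0],[3,4,0,0],[3,5,0,0]]]'

```text
t: 6.78
tcp_pos: [0.4401, -0.2519, 0.2489]
orientation: [0.043, 0.999, -0.001, 0.001]
force: [-0.8, 1.0, 0.2]
opening: -0.0002
```

Call:
carry_out --steps '[[[1,5,0,0],[0,5,0,0],[0,5,0,0],[0,5,0,0],[0,0,0,0]]]' --grip 8.5

```text
t: 7.4
tcp_pos: [0.4468, -0.0489, 0.2484]
orientation: [0.04, 0.999, 0.0, -0.0]
force: [1.1, -1.0, 0.3]
opening: 0.0854
```

```bash
python3 - <<'E'
from h import *
o=get_obs();print(np.round(o["tcp_pos"],4),o["force"].round(2),o["joints"].round(2))
d=get_image("top");cv2.imwrite("pics/t4.png",cv2.resize(d["image"][165:285,365:465],None,fx=5,fy=5,interpolation=2))
P=world(d,0);X,Y,Z=P[...,0],P[...,1],P[...,2]
k=(Z>.085)&(Z<.12)&(X>.43)&(X<.67)&(Y<-.27)&(Y>-.43)
r=cv2.minAreaRect(P[k][:,:2].astype(np.float32));print(r,np.round(np.percentile(Z[k],[2,50,98]),4))
d=get_image("scene");cv2.imwrite("pics/s4.png",cv2.resize(d["image"][200:320,340:500],None,fx=5,fy=5,interpolation=2))
E
```

```text
[ 0.4468 -0.0489  0.2484] [ 1.12 -0.98  0.35] [-0.26  0.14  1.82  0.    1.18 -1.75]
((0.5459125638008118, -0.347011536359787), (0.06572466343641281, 0.14018747210502625), 85.943115234375) [0.0869 0.095  0.1019]
```

View pics/t4.png

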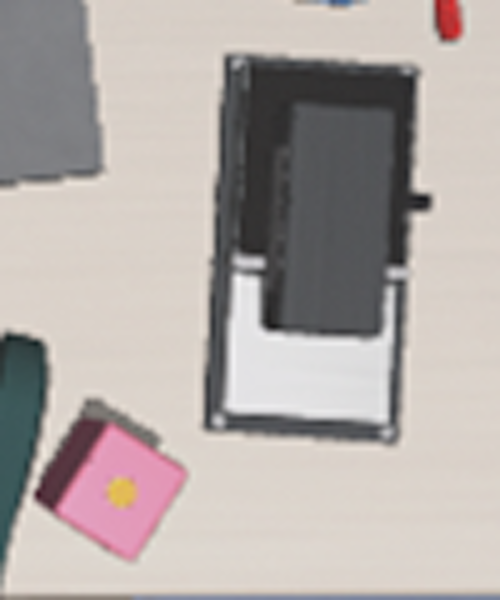

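View pics/s4.png

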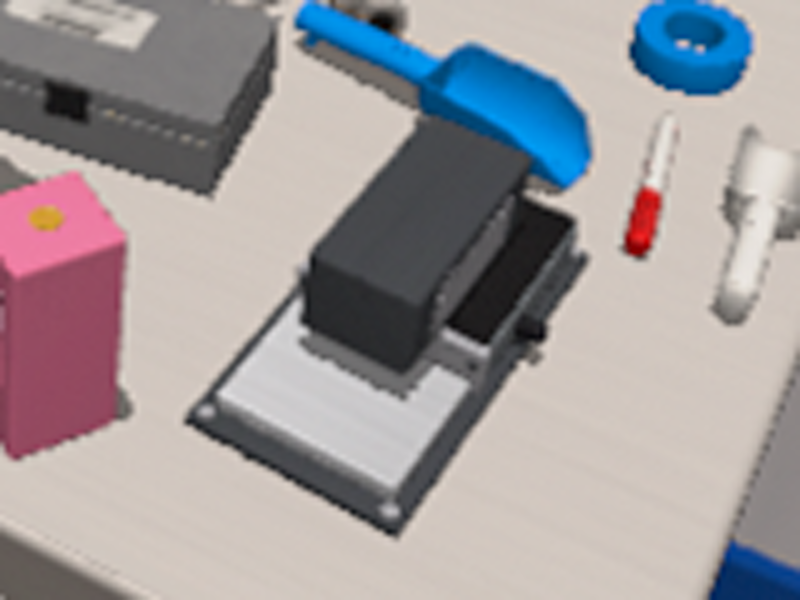

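The top view shows the weight flat and square along the rest: top z 0.095, mid ≈ (0.546,-0.347), overhanging the fence by about 36 mm. Next is the gauge. I turn the tool first, then travel.

Call:
carry_out --steps '[[[0,0,0,0.18],[0,0,0,0.18],[0,0,0,0.18],[0,0,0,0.18],[0,0,0,0.18]]]' --grip 5

```text
t: 8.12
tcp_pos: [0.4474, -0.0536, 0.2483]
orientation: [0.476, 0.879, -0.0, 0.0]
force: [-0.8, 0.5, -0.3]
opening: 0.0498
```

Call:
carry_out --steps '[[[0,0,0,0.18],[0,0,0,0.18],[0,0,0,0.18],[0,0,0,0.18],[0,0,0,0.18]]]'

```text
t: 8.75
tcp_pos: [0.4474, -0.0536, 0.2483]
orientation: [0.811, 0.585, -0.0, 0.0]
force: [-0.3, 0.8, 0.3]
opening: 0.05
```

Call:
carry_out --steps '[[[0,0,0,0.18],[0,0,0,0]]]'

```text
t: 9.0
tcp_pos: [0.4474, -0.0533, 0.2483]
orientation: [0.859, 0.513, -0.0, 0.0]
force: [0.0, -0.4, -0.4]
opening: 0.0499
```

```bash
cat > go.py <<'E'
from h import *
from scipy.spatial.transform import Rotation as R
import sys
t=np.array([float(a) for a in sys.argv[1:4]]);o=get_obs()
M=R.from_quat(o["orientation"]).as_matrix()
print(o["tcp_pos"].round(4),"toolx ang",np.degrees(np.arctan2(M[1,0],M[0,0])).round(2),"shift cm",(M.T@(t-o["tcp_pos"])*100).round(2),"J",o["joints"].round(2),"F",o["force"].round(1),"T",o["torque"].round(2))
E
python3 go.py .5315 .3585 .248
```

```text
[ 0.4474 -0.0533  0.2483] toolx ang 61.67 shift cm [ 4.024e+01 -1.214e+01  1.000e-02] J [-0.27  0.14  1.82 -0.    1.18  0.22] F [ 0.  -0.4 -0.4] T [-0.   -0.02  0.01]
```

Call:
carry_out --steps '[[[5,-1.5,0,0],[5,-1.5,0,0],[5,-1.5,0,0],[5,-1.5,0,0],[5,-1.5,0,0]]]'

```text
t: 9.62
tcp_pos: [0.5006, 0.2046, 0.2483]
orientation: [0.858, 0.514, 0.0, 0.0]
force: [0.4, -0.2, 0.7]
opening: 0.0502
```

Call:
carry_out --steps '[[[5,-1.5,0,0],[5,-1.5,0,0],[3,-1,0,0],[0,0,0,0]]]'

```text
t: 10.12
tcp_pos: [0.5271, 0.3387, 0.2478]
orientation: [0.857, 0.515, 0.0, -0.0]
force: [0.4, 0.0, -0.1]
opening: 0.05
```

```bash
python3 go.py .5315 .3585 .14; python3 - <<'E'
from h import *
o=get_obs();d=get_image("wrist");cv2.imwrite("pics/w5.png",d["image"])
E
```

```text
[0.5271 0.3387 0.2478] toolx ang 62.0 shift cm [ 1.95 -0.55 10.78] J [0.46 0.4  1.45 0.   1.29 0.95] F [ 0.4  0.  -0.1] T [-0.01  0.    0.  ]
```

View pics/w5.png

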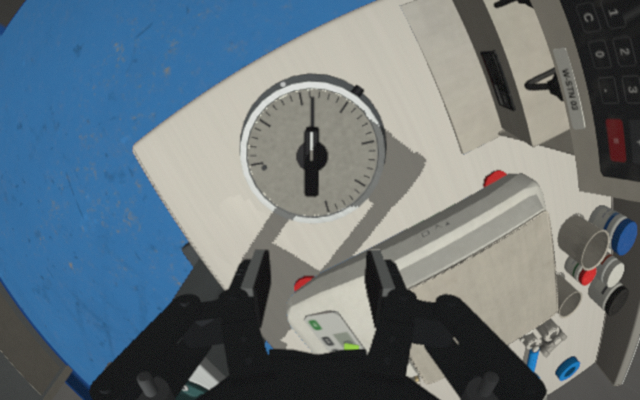

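The wrist view shows the knob bar vertical at px (312,128)-(312,195), so it lies along tool x. The pointer tip is at (313,95). The zero pin is at (264,167), about 104° counter-clockwise from the pointer.

```bash
cat > wr.py <<'E'
from h import *
from scipy.spatial.transform import Rotation as R
def wray(d,o,u,v,z):
    f=K(d);a=np.array([u-d["cx"],v-d["cy"]]);r=np.hypot(*a);th=r/f
    c=np.array([*(a/r*np.sin(th)),np.cos(th)]);H=np.array(d["hand_eye"])
    M=R.from_quat(o["orientation"]).as_matrix();D=M@H[:3,:3]@c;p=o["tcp_pos"]+M@H[:3,3]
    return p+D*(z-p[2])/D[2]
E
python3 - <<'E'
from wr import *
o=get_obs();d=get_image("wrist");im=d["image"]
cv2.imwrite("pics/w5z.png",cv2.resize(im[70:225,235:395],None,fx=3.8,fy=3.8,interpolation=2))
g=cv2.cvtColor(im,cv2.COLOR_BGR2GRAY)
for n,(u,v,z) in dict(top=(312,128,.096),bot=(312,195,.096),tip=(313,95,.049),pin=(264,167,.05)).items(): print(n,wray(d,o,u,v,z).round(4))
E
```

```text
top [0.549  0.3891 0.096 ]
bot [0.519  0.3335 0.096 ]
tip [0.5633 0.4152 0.049 ]
pin [0.4804 0.3731 0.05  ]
```

View pics/w5z.png

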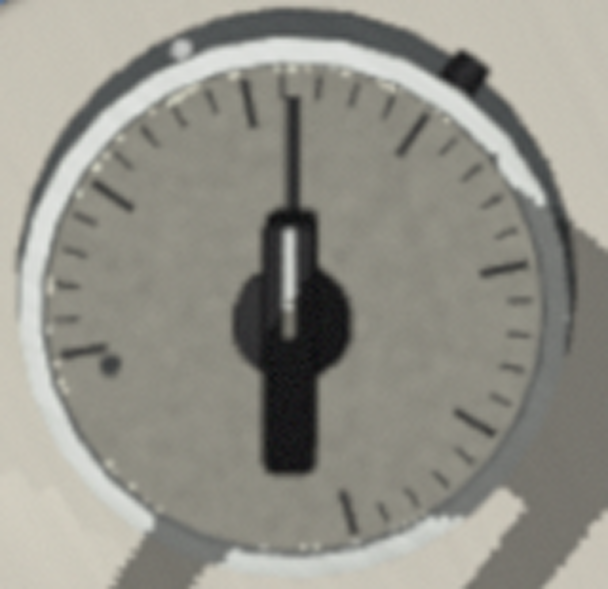

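Call:
carry_out --steps '[[[2,-0.5,0,0],[0,0,5,0],[0,0,5,0],[0,0,0,0]]]'

```text
t: 10.72
tcp_pos: [0.5287, 0.3555, 0.1446]
orientation: [0.859, 0.513, -0.004, -0.0]
force: [0.1, -1.2, 0.4]
opening: 0.0502
```

```bash
python3 go.py .532 .359 .078; python3 - <<'E'
from wr import *
o=get_obs();d=get_image("wrist");im=d["image"]
cv2.imwrite("pics/w6.png",im)
E
```

```text
[0.5287 0.3555 0.1446] toolx ang 61.68 shift cm [0.52 0.16 6.66] J [0.48 0.52 1.53 0.   1.11 0.98] F [ 0.1 -1.2  0.4] T [0.03 0.01 0.01]
```

View pics/w6.png

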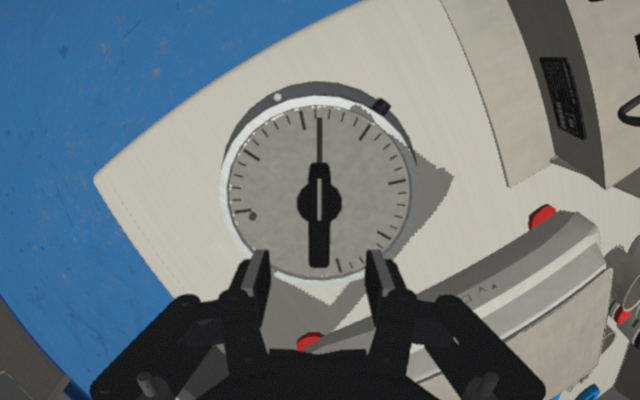

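The wrist view shows the bar (px 319,164-267) centred between the open fingers (mid ~318), so I descend.

Call:
carry_out --steps '[[[0.5,0.1,3,0],[0,0,2,0],[0,0,1.5,0],[0,0,0,0]]]'

```text
t: 11.28
tcp_pos: [0.5349, 0.3613, 0.0838]
orientation: [0.859, 0.513, 0.0, 0.0]
force: [-0.9, -0.6, 0.0]
opening: 0.0498
```

```bash
python3 go.py .532 .359 .078
```

```text
[0.5349 0.3613 0.0838] toolx ang 61.69 shift cm [-0.34 -0.15  0.58] J [ 0.49  0.59  1.56 -0.    0.98  0.98] F [-0.9 -0.6  0. ] T [ 0.03 -0.01 -0.01]
```

Call:
carry_out --steps '[[[-0.2,-0.1,0.4,0],[0,0,0,0],[0,0,0,0]]]'

```text
t: 11.65
tcp_pos: [0.533, 0.36, 0.0798]
orientation: [0.859, 0.513, 0.0, 0.0]
force: [0.2, -0.9, 0.9]
opening: 0.0499
```

Call:
carry_out --steps '[[[0,0,0,0],[0,0,0,0],[0,0,0,0],[0,0,0,0],[0,0,0,0]]]' --grip 0.8

```text
t: 12.28
tcp_pos: [0.5322, 0.3603, 0.0796]
orientation: [0.859, 0.513, -0.0, -0.0]
force: [-4.0, 2.3, 5.3]
opening: 0.0132
```

```bash
python3 go.py .532 .359 .078; python3 - <<'E'
from wr import *
print(get_obs()["opening"])
o=get_obs();d=get_image("wrist");im=d["image"]
cv2.imwrite("pics/w7.png",im)
E
```

```text
[0.5322 0.3603 0.0796] toolx ang 61.69 shift cm [-0.12  0.04  0.16] J [0.49 0.6  1.57 0.   0.97 0.98] F [-4.   2.3  5.3] T [ 0.31  0.58 -0.09]
0.013166845165941717
```

View pics/w7.png

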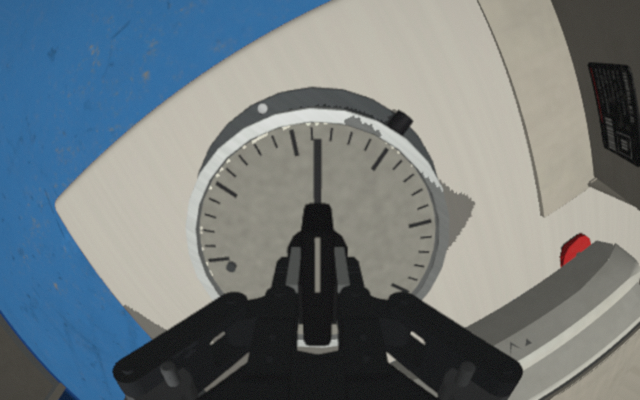

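The bar is gripped (opening 13 mm). Now I turn it counter-clockwise.

Call:
carry_out --steps '[[[0,-0.1,0,-0.15],[0,0,0,-0.15],[0,0,0,-0.15],[0,0,0,-0.15],[0,0,0,0]]]'

```text
t: 12.95
tcp_pos: [0.5326, 0.3603, 0.0796]
orientation: [0.669, 0.743, 0.0, 0.001]
force: [0.9, -0.9, 3.5]
opening: 0.0136
```

```bash
python3 go.py .532 .359 .078
```

```text
[0.5326 0.3603 0.0796] toolx ang 96.02 shift cm [-0.12 -0.08  0.16] J [ 0.49  0.6   1.57 -0.    0.97  0.38] F [ 0.9 -0.9  3.5] T [-0.12 -0.05  0.05]
```

Call:
carry_out --steps '[[[0,0,0,-0.15],[0,0,0,-0.15],[0,0,0,-0.15],[0,0,0,-0.15],[0,0,0,0]]]'

```text
t: 13.58
tcp_pos: [0.5331, 0.3605, 0.0795]
orientation: [0.421, 0.907, 0.001, 0.001]
force: [2.2, -0.7, 2.9]
opening: 0.013
```

Call:
carry_out --steps '[[[0,0,0,-0.15],[0,0,0,-0.15],[0,0,0,-0.15],[0,0,0,0]]]'

```text
t: 14.08
tcp_pos: [0.5333, 0.3608, 0.0796]
orientation: [0.208, 0.978, 0.001, 0.001]
force: [4.5, 0.7, 0.7]
opening: 0.0133
```

```bash
python3 go.py .532 .359 .078; python3 - <<'E'
from wr import *
o=get_obs();d=get_image("wrist");im=d["image"]
cv2.imwrite("pics/w8.png",im)
E
```

```text
[0.5333 0.3608 0.0796] toolx ang 155.93 shift cm [ 0.05 -0.22  0.16] J [ 0.49  0.6   1.57 -0.    0.97 -0.66] F [4.5 0.7 0.7] T [ 0.13 -0.6   0.13]
```

View pics/w8.png

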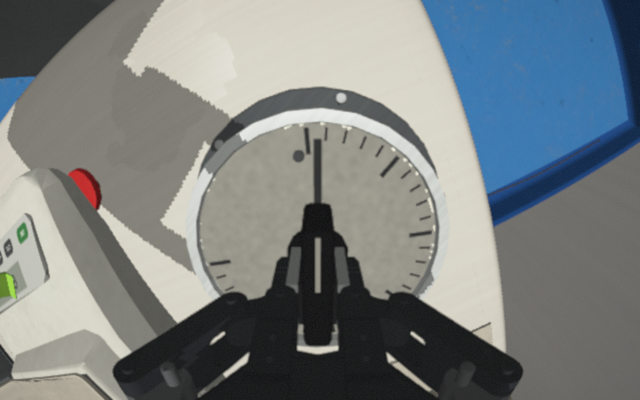

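The pointer (px 317,140) is now close to the pin (298,156) and the first mark (308,140). From here I use small steps and watch the torque.

Call:
carry_out --steps '[[[0,-0.1,0,-0.06],[0,0,0,-0.03],[0,0,0,0]]]'

```text
t: 14.5
tcp_pos: [0.5333, 0.3608, 0.0796]
orientation: [0.165, 0.986, 0.002, 0.002]
force: [5.4, 2.8, -0.5]
opening: 0.0131
```

```bash
python3 go.py .532 .359 .078
```

```text
[0.5333 0.3608 0.0796] toolx ang 161.05 shift cm [ 0.06 -0.21  0.16] J [ 0.49  0.6   1.57  0.    0.97 -0.75] F [ 5.4  2.8 -0.5] T [ 0.52 -0.77 -0.08]
```

Call:
carry_out --steps '[[[0,0,0,-0.03],[0,0,0,-0.03],[0,0,0,0]]]'

```text
t: 14.88
tcp_pos: [0.5333, 0.3608, 0.0797]
orientation: [0.137, 0.991, 0.002, 0.001]
force: [6.8, 3.7, -0.5]
opening: 0.0132
```

```bash
python3 go.py .532 .359 .078; python3 - <<'E'
from wr import *
o=get_obs();d=get_image("wrist");im=d["image"]
cv2.imwrite("pics/w9.png",cv2.resize(im[80:300,180:460],None,fx=2.7,fy=2.7,interpolation=2))
E
```

```text
[0.5333 0.3608 0.0797] toolx ang 164.22 shift cm [ 0.07 -0.21  0.17] J [ 0.49  0.6   1.57  0.    0.97 -0.81] F [ 6.8  3.7 -0.5] T [ 0.45 -0.73 -2.09]
```

View pics/w9.png

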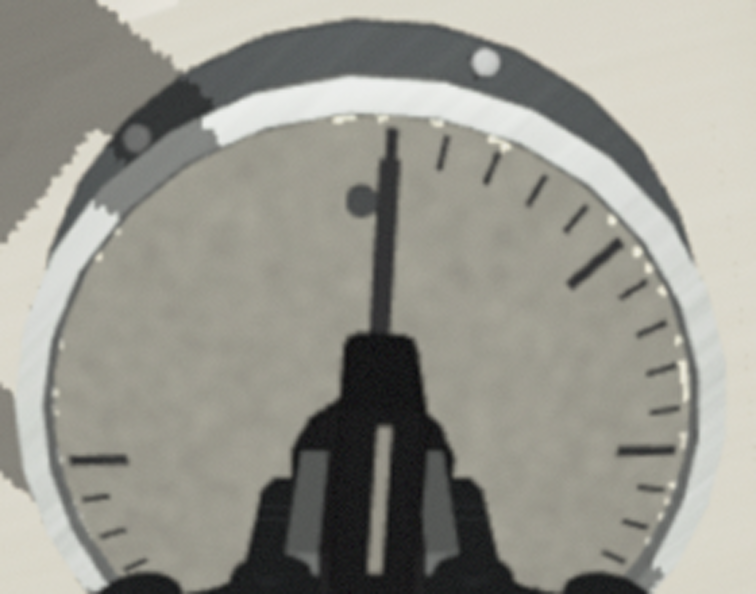

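The torque stepped to -2.1 N·m. The picture shows the pointer over the first mark (crop 390,150) and against the pin (360,200), so it's at the stop. I release here without turning back.

Call:
carry_out --steps '[[[0,0,0,0],[0,0,0,0],[0,0,0,0],[0,0,0,0],[0,0,0,0]]]' --grip 5

```text
t: 15.55
tcp_pos: [0.5313, 0.3594, 0.0792]
orientation: [0.132, 0.991, -0.0, -0.0]
force: [0.5, -0.7, 0.3]
opening: 0.0498
```

Call:
carry_out --steps '[[[0,0,-3,0],[0,0,-4,0],[0,0,-5,0],[0,0,-4,0],[0,0,0,0]]]'

```text
t: 16.18
tcp_pos: [0.5336, 0.3607, 0.2436]
orientation: [0.132, 0.991, 0.002, 0.003]
force: [0.9, -0.3, 0.6]
opening: 0.05
```

```bash
python3 go.py .532 .359 .078; python3 - <<'E'
from wr import *
o=get_obs();d=get_image("wrist");im=d["image"]
cv2.imwrite("pics/w10.png",cv2.resize(im[60:280,180:460],None,fx=2.7,fy=2.7,interpolation=2))
cv2.imwrite("pics/t10.png",get_image("top")["image"])
E
```

```text
[0.5336 0.3607 0.2436] toolx ang 164.82 shift cm [ 0.2  -0.29 16.55] J [ 0.49  0.42  1.42 -0.    1.29 -0.82] F [ 0.9 -0.3  0.6] T [0.   0.01 0.06]
```

View pics/w10.png

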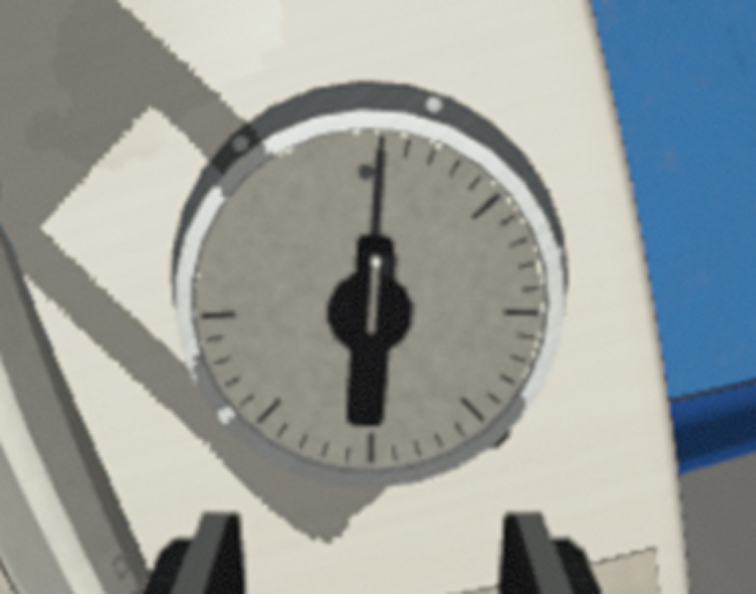

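View pics/t10.png

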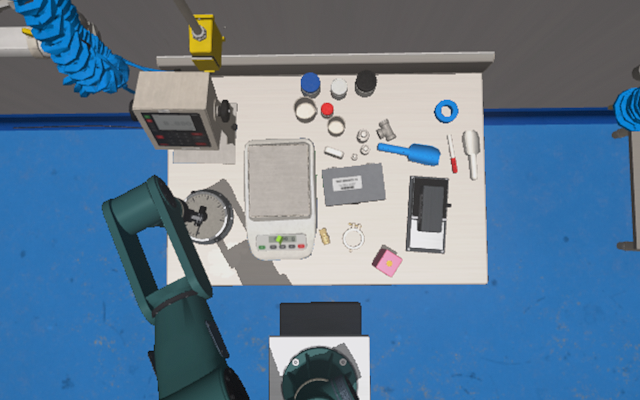

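The pointer covers the first mark and rests against the pin (crop 379,150 and 366,172). The weight lies along the rest, and everything else is where it was. I'm handing in.

```bash
python3 -c "
from bench import *
print(job_done())"
```

```text
the job is handed in; nothing more can be done
None
```

I tipped the weight over the fence onto the rubber rest, then turned the gauge knob back to its zero stop. I handed the job in at about 16 s of the 69 s allowed; no verdict is reported.

- **Weight:** I pushed it slowly with the closed fingers, with contact forces of about 3 N. It lies flat and square along the rest: its top is at z 0.095 m, its middle at about (0.546, -0.347), and it overhangs the fence by about 36 mm.
- **Knob:** I gripped the bar and turned it about 1.8 rad counter-clockwise until the torque jumped to about 2 N·m at the stop. After I let go, the wrist view showed the pointer over the first mark and against the pin.
- **Other things:** in the last top view, the other things on the bench and the pink look-alike looked unmoved. I judged that by eye, not by measurement. The gripper was open and clear of everything.
- **Disagreement:** the three cameras put the knob's centre up to about 4 mm apart. The gripper was therefore slightly off the knob's axis, which gave side forces of up to about 8 N while turning.

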